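# Put the agar dish into the push-to-open incubator drawer

## Robot

A 6-joint arm with a two-finger parallel gripper is mounted at the origin on a cart in front of the work surface, level with it; the furniture and walls round the work are solid. World frame = base frame: x ahead of the robot, y to its left, z up, the work surface at z = 0. Lengths are in m, angles in rad, forces in N, time in s.
With the tool pointing down it reaches from about 0.3 to 0.775 m from the base axis. Payload 14.6 kg.
Tool frame: the origin (TCP) lies at the very end of the fingers, on their centre line; the grasp point (between the pads) lies robot.grip_depth behind it (robot.grip_depth is the distance from the TCP to the grasp point, in m); z points along the fingers, y is the line along which they close (so a half turn about z gives the same grasp; the last joint's range is limited). The gripper opens to 85 mm and grips with 20 to 120 N. Pads are 22 mm wide; open, the fingers measure 114 mm over their backs; the gripper's body (76 mm by 85 mm) begins 54 mm behind the grasp point. The pads swing forward as they close: fully open they stand 13 mm farther back than shut.
Start: joints at [-1.264, 0.3, 1.521, -0, 1.321, -0.067], TCP at [0.201, -0.512, 0.231] pointing down, gripper open.
Joint ranges: [-3.03, 3.03], [-0.79, 2.21], [0.23, 2.52], [-1.04, 4.18], [0, 3.07], [-2.55, 2.55]. Speed limits (rad/s): [2.22, 2.22, 2.57, 3.14, 3.14, 3.14].

## Interface

Orientations are given as a 3x3 rotation matrix whose columns are the frame's x, y, z axes.
In Python, from station import get_state, cams, order, robot gives the robot as it stands.
- The arm moves only by the tool play_rows, never from a script. Its argument "commands" is text: rows parted by semicolons, each of 5 numbers parted by spaces: the opening, from 0 (shut) to 1 (fully open), then the shift along the tool's x, y, z in mm, then the turn about the tool's z in rad. A call has 1 to 10 rows; each row shifts and turns the commanded pose from where the row before left it, along the tool's axes as they then stand; what a row does not reach is not made up. A row lasts 1/10 s, in which the tool goes at most 50 mm and 8.59 degrees, less where a joint would pass 70% of its speed; a pose out of reach is approached as far as the arm can. A call is refused whole if a number of a shift passes 50 or a number of a turn 0.15, either way. A call with a gripper value outside its range is refused whole. The fingers move at their own pace and stop on an object; "squeeze" is the grip in N (left out, the last holds). Time passes only in rows, so rows that do not move let the fingers close. It gives the time, the measured TCP pose, the force, the opening and the grip force at its end, in the units of the state.
- get_state(): the state, without advancing time (a new reading comes with each control period).
- cams.capture(name): name is "side" or "top"; returns a dict with "color" (480x640x3 uint8, blue, green, red), "depth" (480x640 float32, m along the optical axis (not along the pixel's ray), 0 where there is no reading), "fx", "fy", "cx", "cy" (pixels), "rvec" (rotation vector, rad) and "tvec" (3), from world to camera coordinates, as OpenCV has them. Camera axes: x right, y down, z forward; pixel columns grow to the right and rows downward; lengths in m; the calibration is good to about 2 mm. A picture is of the moment at which its call begins.
- order.close_job(): hands the job in; it is judged then, once.
The state is a dict: "time": time; "joints": joint angles; "joint_vel": joint speeds; "joint_efforts": joint torques, N m; "tcp_pos": TCP position; "orientation": TCP orientation; "contact_force": force on the tool from outside, world axes, zero at the start; "torque": the same for the moment, N m; "width": finger opening in m; "gripper_force": force on a finger pad.
Only numpy, scipy, OpenCV 4.12 (cv2) and the standard library are available. Lean on these libraries where they do the work, as an engineer would, in place of code of your own. Each camera call takes 0.05 s, during which the arm holds its last target. There are 200 camera calls.

## Task

Put the agar dish away in the small bench incubator: press the drawer front gently inward until its touch latch lets go and the drawer springs ajar, pull the drawer out, set the dish flat into the round seat in its metal plate, then press the drawer gently home again until the latch holds it shut. Do not shove the incubator along the bench, keep the dish level, and leave the other things where they stand.

Things in the scene. Friction and masses are not known exactly. Their poses are not given: they have to be found in the camera images.
- incubator: White bench incubator, 150 deep x 230 wide x 100 mm high, on rubber feet, not fastened: more than about 13 N along its depth makes it slide. Origin: centre of its underside, at bench height. x: level, front to back (the way the drawer is pressed in); y: left as seen from the front; z up. Its white front face is at x = -75 mm; a fixed control column (not needed) is at y = -115 to -49 mm.
- drawer (a joint): Drawer travel in m along the incubator's -x: 0 to 0.0015 latched, positive out (stop at 0.105), negative pressed in. From latched, press in to the latch's buffer and let go: it springs out to 0.037-0.055 and stays. From out, press in past 0 to the same buffer and let go: it returns to latched and holds. A shorter press changes nothing: it comes back. Latched, it cannot be pulled out.
- press_spot (a point): Raised ring, 38 mm wide, on the outer face of the drawer front, 56 mm up; moves with the drawer; axes as the incubator's. The front is a thick grey panel without handle: 146 wide (centred here), 72 high (34 above to 38 below this point), 26 mm thick. Latched, its face stands 22 mm proud of the white front face, so it stays proud however far it is pressed.
- front_top (a point): Middle of the drawer front's top edge (centre of its 26 mm thickness), 90 mm up, moves with the drawer; axes as the incubator's. With the drawer ajar at 0.039, 35 mm are free between the back of the front and the incubator's white face, down to the metal plate 40 mm below this point. Pulling the ajar drawer takes 1 to 2 N.
- dish_seat (a point): Centre of the floor of the round seat in the drawer's metal plate, 44 mm up, moves with the drawer; axes as the incubator's. A recess 60 mm across, 6 mm deep, in a flat plate 130 x 130 mm, top 50 mm up, no side walls. It lies 45 mm behind the back of the drawer front; with the drawer at 0.1 it is 51 mm in front of the incubator's white face.
- culture_dish: Closed round culture dish with straw-coloured agar, 56 mm across, 15 mm high (the upper 11 mm is the lid, 56 mm across, the foot 54 mm), 30 g or so, lying flat on the bench. Origin: centre of its underside; z up.
- swab_jar: Bystander: steel jar with knobbed lid, 65 mm across, 89 mm high; origin at the centre of its underside.
- sample_cup: Bystander: white pot with white screw lid, 54 mm across, 62 mm high; origin at the centre of its underside.
- wash_bottle: Bystander: white wash bottle with bent spout, 62 mm across, 196 mm high; origin at the centre of its underside.
- oil_bottle: Bystander: dropper bottle, 34 mm across, 94 mm high; origin at the centre of its underside.
- stain_bottle: Bystander: dropper bottle, 36 mm across, 100 mm high; origin at the centre of its underside.
- timer: Bystander: white clockwork timer, 48 x 78 mm, 72 mm high; origin at the centre of its underside.
- forceps: Bystander: steel forceps, 130 mm long, lying on the bench; origin at the middle of the underside.
- marker: Bystander: marker pen, 136 mm long, lying on the bench; origin at the middle of the underside.
- lens_tissue: Bystander: flat booklet, 70 x 106 x 11 mm, lying on top of the incubator; origin at the centre of its underside.
- mouth (a point): Top middle of the drawer's mouth in the incubator's white front face, 90 mm up, fixed to the incubator; axes as the incubator's. Inside is the touch latch: its push-out spring gives 2.5 N at 0.038 rising to 5-6 N at 0 and beyond; the buffer lies 5 to 16 mm beyond 0, differing from unit to unit and told only by force: there it rises 10 to 20 N per mm. 8 to 11 N along x, pressed slowly, is enough.
There are look-alikes about, which are no part of the job. Several things look just like the culture_dish: the one meant starts farthest from the robot's base.

How it is judged:
On the way, in this order (a step that is already met when the one before it is completed fails the run):
1. the drawer has sprung ajar (value of joint drawer above 0.03 m), for 0.2 s.
2. the dish lies flat in the round seat of the pulled-out drawer (value of joint drawer above 0.06 m and horizontal distance between culture_dish and dish_seat below 0.005 m and z of culture_dish in the frame of dish_seat below 0.003 m and angle between culture_dish's own z axis and vertical below 0.08 rad and contact force between the fingers and culture_dish below 0.1 N), for 0.2 s.
At the end, for the whole second after the job is handed in: The drawer is shut and held by its latch (within 4 mm of its latched place with nobody touching it), and the dish lies flat and at rest in the round seat, within 5 mm of its centre (value of joint drawer between -0.002 and 0.004 m and horizontal distance between culture_dish and dish_seat below 0.005 m and z of culture_dish in the frame of dish_seat below 0.003 m and angle between culture_dish's own z axis and vertical below 0.08 rad and linear speed of culture_dish below 0.02 m/s).
It fails at once if the incubator is shoved more than 2 mm along the bench (distance of incubator from where it was at the start of the episode above 0.002 m).
It fails at once if the dish is tipped by more than 30 degrees (angle between culture_dish's own z axis and vertical above 0.52 rad).
It fails at once if another thing is moved by more than 30 mm (distance of any of swab_jar, sample_cup, wash_bottle, oil_bottle, stain_bottle, timer, forceps, marker, lens_tissue from where it was at the start of the episode above 0.03 m).
It also fails if it takes over 72 s, if anything falls off the work surface, if the arm or the gripper's body presses on something with over 40 N, if the wrist force passes 120 N, or if a joint passes its speed limit or range.

## Working session

There is one attempt and no reset: what is moved stays moved. The work goes in short steps, Python scripts to look and compute and a tool call to move; the robot and the scene stay as the last step left them, time stands still between calls to the robot, and variables do not carry over. Pictures are saved under pics/ and viewed, at most 10 in all, crops included, and the job is handed in when it is done.

Besides the shell and the picture viewer there is one more tool, called after "Request:" by a JSON object that holds its "name" and its "arguments". play_rows: Moves the arm, as the interface text tells. Its arguments: {"type":"object","properties":{"commands":{"type":"string"},"squeeze":{"type":"number"}},"required":["commands"]}

```bash
mkdir -p pics; cat > h.py <<'E'
import numpy as np, cv2
from station import get_state, cams, order, robot
def cap(n):
    c=cams.capture(n); R,_=cv2.Rodrigues(np.array(c['rvec'],float)); t=np.array(c['tvec'],float).ravel()
    v,u=np.mgrid[0:480,0:640]; d=c['depth']
    P=np.dstack([(u-c['cx'])/c['fx']*d,(v-c['cy'])/c['fy']*d,d])
    W=(P-t)@R; W[d==0]=np.nan
    return c,W
E
python3 - <<'E'
from h import *
print(robot.grip_depth, get_state())
for n in("top","side"):
    c,W=cap(n); cv2.imwrite(f'pics/{n}0.png',c['color']); np.savez(f'{n}0.npz',W=W,color=c['color'])
    R,_=cv2.Rodrigues(np.array(c['rvec'],float)); print(n,-R.T@np.array(c['tvec']).ravel(),c['fx'],R[2])
E
```

```text
0.0187 {'time': 0.0, 'joints': array([-1.26356222e+00,  3.00468215e-01,  1.52158456e+00, -9.85546344e-06,
        1.32073911e+00, -6.65809434e-02]), 'joint_vel': array([-3.01660365e-04,  2.64201868e-05, -7.46946914e-04, -1.39588540e-03,
        1.48047614e-03, -1.93284963e-03]), 'joint_efforts': array([-1.41878254e-04, -5.43504274e+01, -3.61796594e+01,  3.90320020e-05,
        4.09165223e-03,  5.90387413e-05]), 'tcp_pos': array([ 0.20077409, -0.51178217,  0.23072143]), 'orientation': array([[ 9.30940105e-01,  3.65171717e-01, -3.71779725e-04],
       [ 3.65171900e-01, -9.30939409e-01,  1.14019514e-03],
       [ 7.02626195e-05, -1.19721689e-03, -9.99999281e-01]]), 'contact_force': array([-0.15922538, -1.16257497,  0.14141332]), 'torque': array([-0.0145605 , -0.02562159, -0.03558599]), 'gripper_force': 0.0, 'width': 0.08535414834739695}
top [0.35456749 0.05518704 1.40176359] 496.9648699782978 [ 0.10525529  0.01438636 -0.99434117]
side [ 0.5366268  -0.85083153  0.91163442] 546.6921992739501 [-0.03323371  0.73883752 -0.67306363]
```

View pics/top0.png

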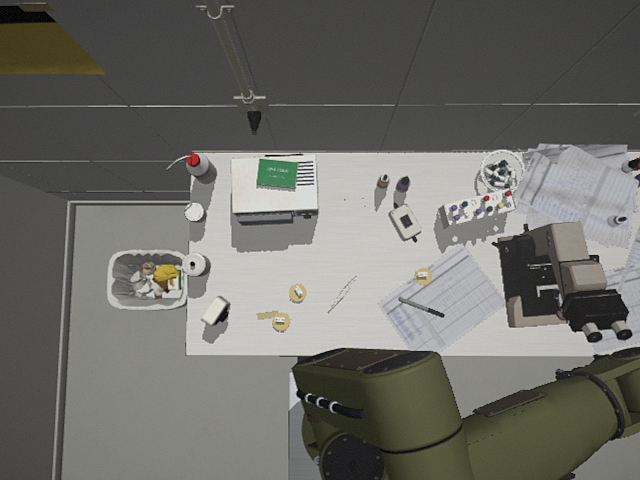

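View pics/side0.png

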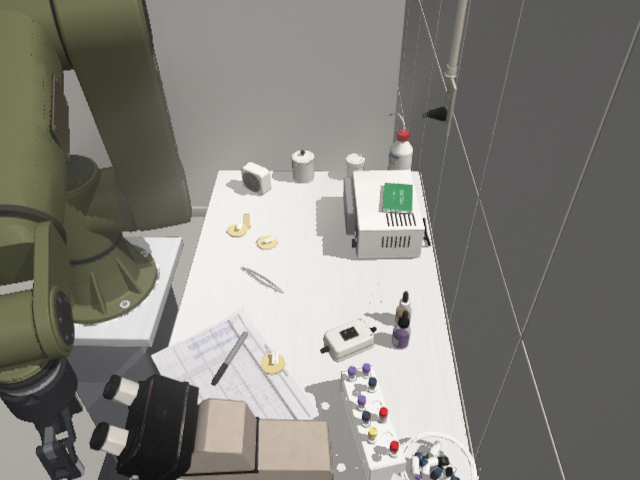

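Both views show the incubator, with its grey front towards the robot, at top (275,190). Three dishes show at top pixels A (298,293), B (281,322) and C (423,276), and the wash bottle, jar and cup stand to the left of them. Next I measure how far each dish is from the base, and the incubator's pose.

```bash
python3 - <<'E'
from h import *
d=np.load('top0.npz');W=d['W'];c=d['color']
hsv=cv2.cvtColor(c,cv2.COLOR_BGR2HSV)
for n,(u,v) in dict(A=(298,293),B=(281,322),C=(423,276)).items():
    s=np.s_[v-14:v+15,u-14:u+15]; w=W[s].reshape(-1,3); w=w[(w[:,2]>.008)&(w[:,2]<.03)]
    if len(w): 
        (cx,cy),r=cv2.minEnclosingCircle((w[:,:2]*1000).astype(np.float32)); print(n,len(w),w.mean(0),(cx,cy,r),np.hypot(*w.mean(0)[:2]), np.percentile(w[:,2],[5,50,95]))
# incubator top
m=(W[...,2]>.093)&(W[...,2]<.107); m[:140]=0;m[235:]=0;m[:,:225]=0;m[:,325:]=0
w=W[m]; r=cv2.minAreaRect((w[:,:2]*1000).astype(np.float32)); print('top',r,cv2.boxPoints(r).tolist())
m=(W[...,2]>.082)&(W[...,2]<.093); m[:205]=0;m[235:]=0;m[:,:225]=0;m[:,325:]=0
w=W[m]; r=cv2.minAreaRect((w[:,:2]*1000).astype(np.float32)); print('front',len(w),r,cv2.boxPoints(r).tolist())
d=np.load('side0.npz');Ws=d['W']
m=(Ws[...,2]>.093)&(Ws[...,2]<.107); m[:160]=0;m[260:]=0;m[:,:340]=0;m[:,430:]=0
w=Ws[m]; r=cv2.minAreaRect((w[:,:2]*1000).astype(np.float32)); print('side top',r,cv2.boxPoints(r).tolist())
crop=np.hstack([cv2.resize(c[v-25:v+25,u-25:u+25],(260,260),interpolation=2) for u,v in((298,293),(281,322),(423,276))])
crop2=cv2.resize(c[145:245,180:330],(780,300*780//450),interpolation=2)[:330]
cv2.imwrite('pics/crop.png',np.vstack([crop[:, :780],crop2])[:600])
E
```

```text
A 74 [0.36884506 0.13695519 0.01251711] (362.7444152832031, 135.83665466308594, 45.7942008972168) 0.39345063495564697 [0.00821722 0.01202635 0.01817012]
B 60 [0.28875906 0.18501495 0.01276875] (285.69000244140625, 181.2332305908203, 24.277692794799805) 0.34294653332906216 [0.00806668 0.01276279 0.01800503]
C 62 [ 0.41329611 -0.21460644  0.01312083] (403.03466796875, -205.5532989501953, 35.59494400024414) 0.46569259745830927 [0.00851043 0.0129452  0.0179324 ]
top ((670.3800659179688, 201.54953002929688), (225.04197692871094, 239.58901977539062), 2.6659598350524902) [[552.4088134765625, 315.980712890625], [563.5528564453125, 76.65098571777344], [788.351318359375, 87.11834716796875], [777.207275390625, 326.44805908203125]]
front 500 ((576.3374633789062, 191.82379150390625), (38.0223503112793, 220.24574279785156), 2.881005048751831) [[551.8153686523438, 300.8519592285156], [562.8853149414062, 80.88456726074219], [600.8595581054688, 82.79562377929688], [589.7896118164062, 302.76300048828125]]
side top ((683.34521484375, 217.74847412109375), (207.28787231445312, 280.3408508300781), 2.6273279190063477) [[573.3848876953125, 353.02056884765625], [586.235595703125, 72.97440338134766], [793.3055419921875, 82.47637939453125], [780.454833984375, 362.5225524902344]]
```

View pics/crop.png

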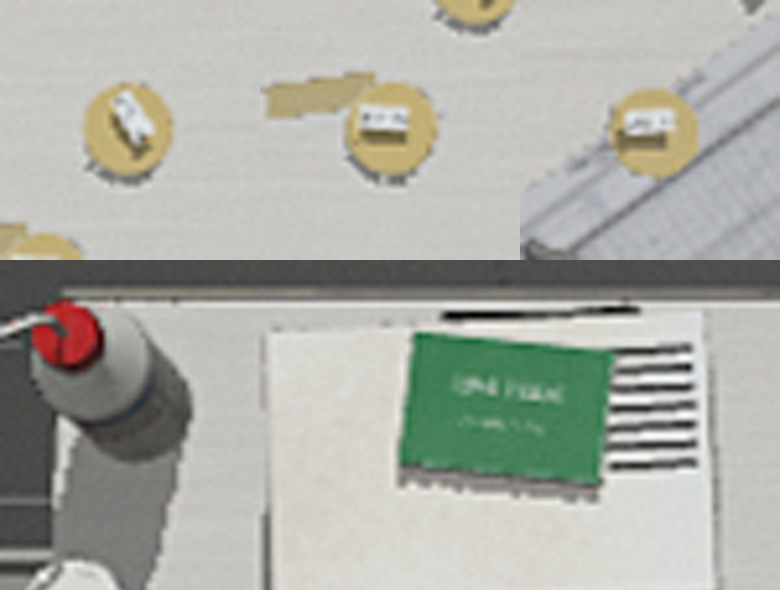

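The crop shows three identical straw-coloured dishes. C (423,276) is the farthest at 0.47 m, against 0.39 for A and 0.34 for B, so C is the one meant. Depth is noisy, so I'll rectify the colour image onto known planes for precision.

```bash
cat >> h.py <<'E'
def proj(c,P): return cv2.projectPoints(np.array(P,float).reshape(-1,1,3),np.array(c['rvec'],float),np.array(c['tvec'],float),np.array([[c['fx'],0,c['cx']],[0,c['fy'],c['cy']],[0,0,1.]]),None)[0].reshape(-1,2)
def rect(c,x0,x1,y0,y1,z,s):
    # ortho picture: rows down = -x, columns right = -y ; s px per m
    src=proj(c,[[x1,y1,z],[x1,y0,z],[x0,y0,z],[x0,y1,z]]).astype(np.float32)
    w,h=int((y1-y0)*s),int((x1-x0)*s)
    H=cv2.getPerspectiveTransform(src,np.float32([[0,0],[w,0],[w,h],[0,h]]))
    return cv2.warpPerspective(c['color'],H,(w,h),flags=cv2.INTER_CUBIC)
def dish(c,x,y,z=.0145,r=.06):
    I=rect(c,x-r,x+r,y-r,y+r,z,2000); h=cv2.cvtColor(I,cv2.COLOR_BGR2HSV)
    m=((h[...,0]>14)&(h[...,0]<30)&(h[...,1]>60)).astype(np.uint8)
    k=max(cv2.findContours(m,cv2.RETR_EXTERNAL,cv2.CHAIN_APPROX_NONE)[0],key=cv2.contourArea)
    (u,v),(a,b),_=cv2.fitEllipse(cv2.convexHull(k)); return x+r-v/2000,y+r-u/2000,a/2,b/2
E
python3 - <<'E'
from h import *
c,W=cap('top'); s,_=cap('side')
print('C top',dish(c,.413,-.215)); print('C side',dish(s,.413,-.215)); print('A',dish(c,.369,.137),'B',dish(c,.289,.185,r=.045))
a=rect(c,.5,.8,.05,.35,.1,1300); b=rect(s,.5,.8,.05,.35,.1,1300)
I=np.hstack([a,b]); 
for i in range(0,390,65): cv2.line(I,(0,i),(780,i),(0,0,255),1); cv2.line(I,(i,0),(i,390),(0,0,255),1); cv2.line(I,(390+i,0),(390+i,390),(0,0,255),1)
cv2.imwrite('pics/rect.png',I)
E
```

```text
C top (0.4122842674255371, -0.2153094024658203, 46.50529479980469, 47.74346923828125)
C side (0.4151872749328613, -0.2245822067260742, 46.787601470947266, 49.210479736328125)
A (0.3668488655090332, 0.1354986152648926, 47.41073989868164, 48.21467208862305) B (0.2915525245666504, 0.19259842300415037, 50.06040954589844, 78.2470474243164)
```

View pics/rect.png

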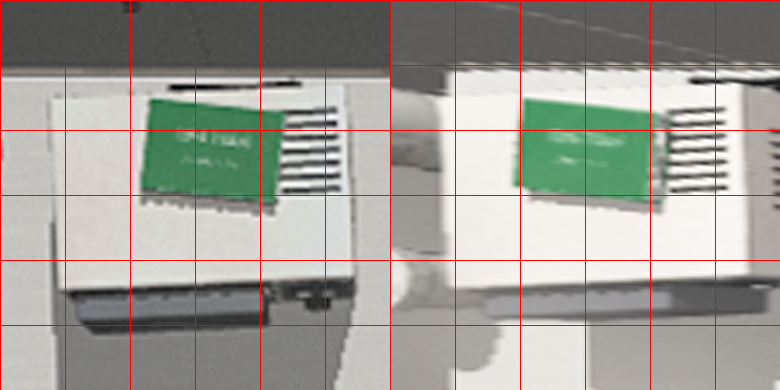

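Dish C's agar triangulates to about (0.413, -0.217). The incubator centre is about (0.656, 0.194), yaw about 2.65°. The press spot is then about (0.558, 0.22). I'll start moving, going left first to clear the microscope.

Request:
{"name": "play_rows", "arguments": {"commands": "0 13 -33 0 0;0 13 -33 0 0;0 13 -33 0 0;0 13 -33 0 0;0 13 -33 0 0;0 13 -33 0 0;0 35 -22 0 0;0 35 -22 0 0;0 35 -22 0 0;0 35 -22 0 0"}}

```text
time: 1.2
tcp_pos: [0.2999, -0.1647, 0.2315]
orientation: [[0.931, 0.365, 0.001], [0.365, -0.931, -0.0], [0.0, 0.001, -1.0]]
contact_force: [1.4, -1.1, -0.3]
width: -0.0
gripper_force: 0.0
```

Request:
{"name": "play_rows", "arguments": {"commands": "0 35 -22 0 0;0 35 -22 0 0;0 35 -22 0 0;0 35 -22 0 0;0 35 -22 0 0;0 0 0 0 -0.14;0 0 0 0 -0.14;0 0 0 0 -0.05;0 0 0 0 0"}}

```text
time: 2.1
tcp_pos: [0.422, 0.0002, 0.2312]
orientation: [[0.762, 0.648, -0.0], [0.648, -0.762, 0.0], [-0.0, -0.0, -1.0]]
contact_force: [0.0, -0.0, -0.5]
width: -0.0002
gripper_force: 0.0
```

Request:
{"name": "play_rows", "arguments": {"commands": "0 0 0 0 0.13;0 0 0 0 0.13;0 0 0 0 0.13;0 0 0 0 0.13;0 0 0 0 0.138;0 16 -42 0 0;0 16 -42 0 0;0 16 -42 0 0;0 16 -42 0 0;0 16 -42 0 0"}}

```text
time: 3.1
tcp_pos: [0.4927, 0.2154, 0.2313]
orientation: [[0.999, 0.044, 0.0], [0.044, -0.999, 0.0], [0.0, -0.0, -1.0]]
contact_force: [0.6, -0.8, -0.2]
width: -0.0002
gripper_force: 0.0
```

Request:
{"name": "play_rows", "arguments": {"commands": "0 0 0 37 0;0 0 0 37 0;0 0 0 37 0;0 0 0 37 0;0 0 0 36 0;0 0 0 0 0;0 0 0 0 0"}}

```text
time: 3.8
tcp_pos: [0.4926, 0.2136, 0.048]
orientation: [[0.999, 0.045, -0.0], [0.045, -0.999, -0.0], [-0.0, 0.0, -1.0]]
contact_force: [0.8, -0.1, 0.2]
width: 0.0003
gripper_force: 0.0
```

```bash
python3 - <<'E'
from h import *
s=get_state(); print(s['tcp_pos'],s['orientation'][:,0],s['contact_force'],s['joints'])
c,W=cap('top'); d,_=cap('side')
a=cv2.resize(c['color'][140:260,200:340],(467,400),interpolation=2); b=cv2.resize(d['color'][140:270,300:400],(308,400),interpolation=2)
cv2.imwrite('pics/p1.png',np.hstack([a,b]))
E
```

```text
[0.49264735 0.21361817 0.04804471] [ 9.99006650e-01  4.45606635e-02 -2.44341992e-04] [ 0.76477456 -0.12601297  0.22662299] [3.40921670e-01 4.97140364e-01 1.71711468e+00 2.17431100e-05
 9.27587776e-01 1.86712952e+00]
```

View pics/p1.png

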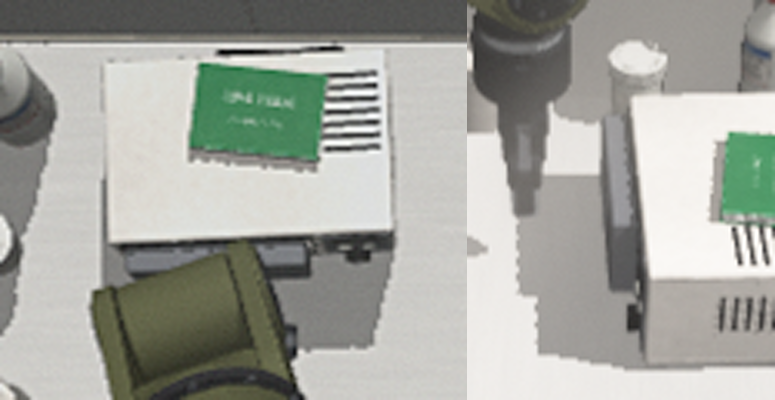

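The closed fingers stand in front of the drawer panel, which is latched and proud of the face. I'm approaching to press.

Request:
{"name": "play_rows", "arguments": {"commands": "0 15 -4 0 0;0 15 0 0 0;0 8 0 0 0;0 2 0 0 0;0 1 0 0 0;0 1 0 0 0;0 0 0 0 0;0 0 0 0 0"}}

```text
time: 4.7
tcp_pos: [0.534, 0.2195, 0.0473]
orientation: [[0.999, 0.046, -0.0], [0.046, -0.999, -0.0], [-0.0, 0.0, -1.0]]
contact_force: [0.5, 0.7, 0.6]
width: 0.0005
gripper_force: 0.0
```

Request:
{"name": "play_rows", "arguments": {"commands": "0 1 0 0 0;0 1 0 0 0;0 1 0 0 0;0 0 0 0 0"}}

```text
time: 5.1
tcp_pos: [0.5373, 0.2197, 0.0473]
orientation: [[0.999, 0.046, 0.0], [0.046, -0.999, -0.0], [0.0, 0.0, -1.0]]
contact_force: [-0.4, -0.3, 0.1]
width: -0.0
gripper_force: 0.0
```

Request:
{"name": "play_rows", "arguments": {"commands": "0 1 0 0 0;0 1 0 0 0;0 1 0 0 0;0 0 0 0 0"}}

```text
time: 5.5
tcp_pos: [0.5403, 0.2198, 0.0473]
orientation: [[0.999, 0.046, 0.0], [0.046, -0.999, 0.0], [0.0, -0.0, -1.0]]
contact_force: [0.4, 0.6, -0.1]
width: -0.0
gripper_force: 0.0
```

Request:
{"name": "play_rows", "arguments": {"commands": "0 1 0 0 0;0 1 0 0 0;0 1 0 0 0;0 0 0 0 0"}}

```text
time: 5.9
tcp_pos: [0.5433, 0.2199, 0.0473]
orientation: [[0.999, 0.046, 0.0], [0.046, -0.999, 0.0], [0.0, -0.0, -1.0]]
contact_force: [-0.5, -0.3, 0.4]
width: 0.0001
gripper_force: 0.0
```

Request:
{"name": "play_rows", "arguments": {"commands": "0 1 0 0 0;0 1 0 0 0;0 1 0 0 0;0 0 0 0 0"}}

```text
time: 6.3
tcp_pos: [0.5458, 0.22, 0.0472]
orientation: [[0.999, 0.046, -0.001], [0.046, -0.999, -0.0], [-0.001, 0.0, -1.0]]
contact_force: [-4.2, -0.0, 0.7]
width: 0.0001
gripper_force: 0.0
```

Request:
{"name": "play_rows", "arguments": {"commands": "0 0.7 0 0 0;0 0.7 0 0 0;0 0.6 0 0 0;0 0 0 0 0"}}

```text
time: 6.7
tcp_pos: [0.5478, 0.2201, 0.0472]
orientation: [[0.999, 0.046, -0.001], [0.046, -0.999, -0.0], [-0.001, 0.0, -1.0]]
contact_force: [-5.3, -0.6, 2.2]
width: 0.0001
gripper_force: 0.0
```

Request:
{"name": "play_rows", "arguments": {"commands": "0 0.7 0 0 0;0 0.7 0 0 0;0 0.6 0 0 0;0 0 0 0 0"}}

```text
time: 7.1
tcp_pos: [0.5498, 0.2202, 0.0472]
orientation: [[0.999, 0.046, -0.001], [0.046, -0.999, -0.0], [-0.001, 0.0, -1.0]]
contact_force: [-5.0, 0.0, 1.9]
width: 0.0001
gripper_force: 0.0
```

Request:
{"name": "play_rows", "arguments": {"commands": "0 0.3 0 0 0;0 0.3 0 0 0;0 0 0 0 0"}}

```text
time: 7.4
tcp_pos: [0.5503, 0.2203, 0.0471]
orientation: [[0.999, 0.046, -0.001], [0.046, -0.999, -0.0], [-0.001, 0.0, -1.0]]
contact_force: [-6.3, -0.8, 3.0]
width: 0.0
gripper_force: 0.0
```

Request:
{"name": "play_rows", "arguments": {"commands": "0 0.3 0 0 0;0 0.3 0 0 0;0 0 0 0 0"}}

```text
time: 7.7
tcp_pos: [0.5509, 0.2203, 0.0472]
orientation: [[0.999, 0.046, -0.001], [0.046, -0.999, -0.0], [-0.001, 0.0, -1.0]]
contact_force: [-5.8, -1.0, 2.9]
width: 0.0001
gripper_force: 0.0
```

Request:
{"name": "play_rows", "arguments": {"commands": "0 0.3 0 0 0;0 0.3 0 0 0;0 0 0 0 0"}}

```text
time: 8.0
tcp_pos: [0.5515, 0.2203, 0.0471]
orientation: [[0.999, 0.046, -0.001], [0.046, -0.999, -0.0], [-0.001, 0.0, -1.0]]
contact_force: [-5.4, 0.1, 3.6]
width: -0.0
gripper_force: 0.0
```

Request:
{"name": "play_rows", "arguments": {"commands": "0 0.3 0 0 0;0 0.3 0 0 0;0 0 0 0 0"}}

```text
time: 8.3
tcp_pos: [0.552, 0.2203, 0.0471]
orientation: [[0.999, 0.046, -0.001], [0.046, -0.999, -0.0], [-0.001, 0.0, -1.0]]
contact_force: [-6.1, -0.3, 2.0]
width: 0.0
gripper_force: 0.0
```

Request:
{"name": "play_rows", "arguments": {"commands": "0 0.3 0 0 0;0 0.2 0 0 0;0 0 0 0 0"}}

```text
time: 8.6
tcp_pos: [0.5525, 0.2204, 0.0471]
orientation: [[0.999, 0.046, -0.001], [0.046, -0.999, -0.0], [-0.001, 0.0, -1.0]]
contact_force: [-6.2, -0.5, 2.0]
width: 0.0001
gripper_force: 0.0
```

Request:
{"name": "play_rows", "arguments": {"commands": "0 0.3 0 0 0;0 0.3 0 0 0;0 0 0 0 0"}}

```text
time: 8.9
tcp_pos: [0.5532, 0.2204, 0.0471]
orientation: [[0.999, 0.046, -0.001], [0.046, -0.999, -0.0], [-0.001, 0.0, -1.0]]
contact_force: [-6.7, -0.2, 2.0]
width: 0.0002
gripper_force: 0.0
```

Request:
{"name": "play_rows", "arguments": {"commands": "0 0.3 0 0 0;0 0.3 0 0 0;0 0 0 0 0"}}

```text
time: 9.2
tcp_pos: [0.5537, 0.2204, 0.0471]
orientation: [[0.999, 0.046, -0.002], [0.046, -0.999, -0.0], [-0.002, 0.0, -1.0]]
contact_force: [-6.3, -1.1, 1.4]
width: -0.0001
gripper_force: 0.0
```

Request:
{"name": "play_rows", "arguments": {"commands": "0 0.3 0 0 0;0 0.3 0 0 0;0 0 0 0 0"}}

```text
time: 9.5
tcp_pos: [0.5539, 0.2205, 0.0471]
orientation: [[0.999, 0.046, -0.002], [0.046, -0.999, -0.0], [-0.002, 0.0, -1.0]]
contact_force: [-9.6, -1.1, 3.1]
width: -0.0002
gripper_force: 0.0
```

Request:
{"name": "play_rows", "arguments": {"commands": "0 0.3 0 0 0;0 0.3 0 0 0;0 0 0 0 0"}}

```text
time: 9.8
tcp_pos: [0.5543, 0.2204, 0.047]
orientation: [[0.999, 0.046, -0.003], [0.046, -0.999, -0.001], [-0.003, 0.001, -1.0]]
contact_force: [-12.9, -0.7, 5.6]
width: 0.0001
gripper_force: 0.0
```

Request:
{"name": "play_rows", "arguments": {"commands": "0 -1 0 0 0;0 -5 0 0 0;0 -15 0 0 0;0 -20 0 0 0;0 -20 0 0 0;0 -20 0 0 0;0 0 0 0 0;0 0 0 0 0"}}

```text
time: 10.6
tcp_pos: [0.475, 0.217, 0.0477]
orientation: [[0.999, 0.046, 0.001], [0.046, -0.999, 0.0], [0.001, -0.0, -1.0]]
contact_force: [0.7, 0.8, 0.5]
width: 0.0
gripper_force: 0.0
```

Request:
{"name": "play_rows", "arguments": {"commands": "0 0 0 -40 0;0 0 0 -40 0;0 0 0 -10 0;0 0 0 0 0"}}

```text
time: 11.0
tcp_pos: [0.4758, 0.217, 0.1389]
orientation: [[0.999, 0.045, 0.004], [0.045, -0.999, 0.001], [0.004, -0.001, -1.0]]
contact_force: [-0.0, 0.1, -1.1]
width: 0.0
gripper_force: 0.0
```

```bash
python3 - <<'E'
from h import *
s=get_state(); print(s['tcp_pos'],s['contact_force'])
d,_=cap('side'); c,_=cap('top')
a=rect(c,.45,.75,.05,.35,.09,1300); b=rect(d,.45,.75,.05,.35,.09,1300)
I=np.hstack([a,b])
for i in range(0,390,65): cv2.line(I,(0,i),(780,i),(0,0,255),1); cv2.line(I,(i,0),(i,390),(0,0,255),1); cv2.line(I,(390+i,0),(390+i,390),(0,0,255),1)
cv2.imwrite('pics/p2.png',I)
E
```

```text
[0.47583    0.2170091  0.13885633] [-0.01470272  0.11839319 -1.05211277]
```

View pics/p2.png

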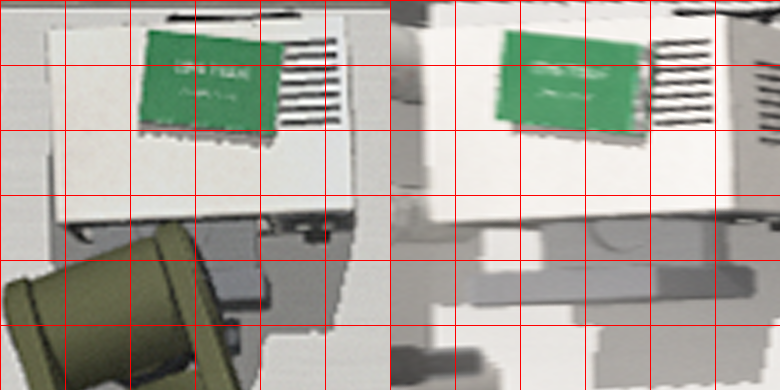

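The drawer is ajar by about 41 mm: the panel back is at x≈0.544 and the white face at 0.581. I'll insert the closed fingers into the middle of the gap, x≈0.5625.

Request:
{"name": "play_rows", "arguments": {"commands": "0 29 0 0 0;0 29 0 0 0;0 29 0 0 0;0 0 0 0 0;0 0 0 20 0;0 0 0 20 0;0 0 0 0 0"}}

```text
time: 11.8
tcp_pos: [0.5593, 0.2202, 0.0933]
orientation: [[0.999, 0.046, -0.006], [0.046, -0.999, -0.002], [-0.007, 0.002, -1.0]]
contact_force: [0.2, 0.7, 0.1]
width: -0.0
gripper_force: 0.0
```

Request:
{"name": "play_rows", "arguments": {"commands": "0 0 0 8 0;0 0 0 8 0;0 0 0 0 0;0 0 0 0 0"}}

```text
time: 12.2
tcp_pos: [0.5615, 0.2208, 0.0815]
orientation: [[0.999, 0.046, 0.0], [0.046, -0.999, 0.0], [0.0, -0.0, -1.0]]
contact_force: [0.1, -0.7, -0.2]
width: 0.0001
gripper_force: 0.0
```

Request:
{"name": "play_rows", "arguments": {"commands": "0 0 0 8 0;0 0 0 8 0;0 0 0 3 0;0 0 0 0 0;0 -3 0 0 0;0 -3 0 0 0;0 -3 0 0 0;0 -3 0 0 0;0 0 0 0 0"}}

```text
time: 13.1
tcp_pos: [0.5491, 0.2203, 0.0624]
orientation: [[0.999, 0.046, -0.0], [0.046, -0.999, 0.0], [-0.0, -0.0, -1.0]]
contact_force: [-0.0, -0.4, 1.3]
width: -0.0004
gripper_force: 0.0
```

Request:
{"name": "play_rows", "arguments": {"commands": "0 -6 0 0 0;0 -6 0 0 0;0 -6 0 0 0;0 -6 0 0 0;0 -6 0 0 0;0 -6 0 0 0;0 -6 0 0 0;0 0 0 0 0"}}

```text
time: 13.9
tcp_pos: [0.5067, 0.2183, 0.0622]
orientation: [[0.999, 0.046, -0.001], [0.046, -0.999, -0.0], [-0.001, 0.0, -1.0]]
contact_force: [0.7, -0.8, 0.2]
width: -0.0001
gripper_force: 0.0
```

Request:
{"name": "play_rows", "arguments": {"commands": "0 -2 0 0 0;0 -2 0 0 0;0 -2 0 0 0;0 -1 0 0 0;0 0 0 0 0"}}

```text
time: 14.4
tcp_pos: [0.5004, 0.2179, 0.0622]
orientation: [[0.999, 0.046, -0.0], [0.046, -0.999, -0.0], [-0.0, 0.0, -1.0]]
contact_force: [0.0, -0.3, -0.4]
width: -0.0001
gripper_force: 0.0
```

```bash
python3 - <<'E'
from h import *
s=get_state(); print(s['tcp_pos'],s['contact_force'])
d,_=cap('side')
I=rect(d,.4,.7,.05,.35,.09,1900)
for i in range(0,570,95): cv2.line(I,(0,i),(570,i),(0,0,255),1); cv2.line(I,(i,0),(i,570),(0,0,255),1)
cv2.imwrite('pics/p3.png',I)
E
```

```text
[0.50035467 0.21793647 0.06224502] [ 0.0420483  -0.31910644 -0.3506076 ]
```

View pics/p3.png

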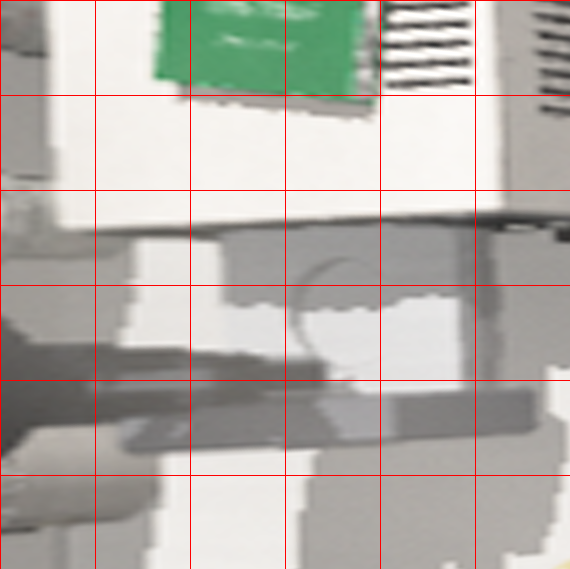

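The drawer is out by about 96 mm, with the round seat visible around (350,320). I'll lift out and go to the dish.

Request:
{"name": "play_rows", "arguments": {"commands": "0 1 0 0 0;0 0.5 0 -20 0;0 0 0 -40 0;0 0 0 -40 0;0 0 0 0 0"}}

```text
time: 14.95
tcp_pos: [0.504, 0.2187, 0.1676]
orientation: [[0.999, 0.046, 0.008], [0.046, -0.999, 0.003], [0.008, -0.002, -1.0]]
contact_force: [0.0, 1.1, -0.6]
width: 0.0
gripper_force: 0.0
```

Request:
{"name": "play_rows", "arguments": {"commands": "1 -11 43 0 0;1 -11 43 0 0;1 -11 43 0 0;1 -11 43 0 0;1 -11 43 0 0;1 -11 43 0 0;1 -11 43 0 0;1 -11 43 0 0;1 -11 43 0 0;1 -11 43 0 0"}}

```text
time: 15.95
tcp_pos: [0.411, -0.2183, 0.162]
orientation: [[0.999, 0.046, -0.0], [0.046, -0.999, 0.0], [-0.0, -0.0, -1.0]]
contact_force: [0.8, 1.4, 0.7]
width: 0.0854
gripper_force: 0.0
```

Request:
{"name": "play_rows", "arguments": {"commands": "1 0 0 20 0;1 0 0 0 0;1 0 0 0 0"}}

```text
time: 16.25
tcp_pos: [0.4117, -0.2161, 0.1422]
orientation: [[0.999, 0.046, -0.001], [0.046, -0.999, 0.001], [-0.001, -0.001, -1.0]]
contact_force: [1.4, 0.4, -0.8]
width: 0.0852
gripper_force: 0.0
```

```bash
python3 - <<'E'
from h import *
s=get_state(); print(s['tcp_pos'],s['orientation'][:,0],s['width'])
d,W=cap('side'); c,_=cap('top')
print(dish(d,.413,-.217,.005))
I=np.hstack([rect(d,.46,.6,.12,.31,.05,2100)[:, :399],rect(c,.46,.6,.12,.31,.05,2100)[:, :399]])
cv2.imwrite('pics/p4.png',np.vstack([I,np.hstack([cv2.resize(d['color'][280:430,190:390],(399,299)),cv2.resize(c['color'][200:350,330:530],(399,299))])]))
E
```

```text
[ 0.41172839 -0.21612027  0.14216502] [ 9.98937701e-01  4.60717242e-02 -9.30944873e-04] 0.08520186685298392
(0.4138528900146484, -0.2180146484375, 47.29839324951172, 49.480289459228516)
```

View pics/p4.png

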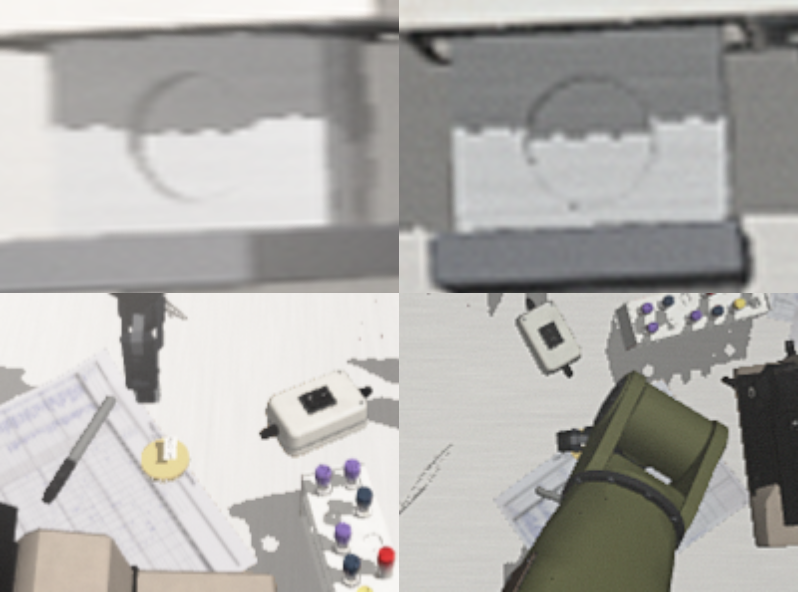

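The seat rim is centred at about (0.533, 0.2185). The open gripper is over dish C, whose position is confirmed at (0.4135, -0.2175). I'll lower and grip.

Request:
{"name": "play_rows", "arguments": {"commands": "1 1.7 1.5 30 0;1 0 0 30 0;1 0 0 30 0;1 0 0 25 0;1 0 0 14 0;1 0 0 7 0;1 0 0 3 0;1 0 0 0 0;1 0 0 0 0"}}

```text
time: 17.25
tcp_pos: [0.4141, -0.2181, 0.0041]
orientation: [[0.999, 0.046, 0.001], [0.046, -0.999, -0.001], [0.001, 0.001, -1.0]]
contact_force: [-0.1, 0.6, -0.3]
width: 0.0853
gripper_force: 0.0
```

Request:
{"name": "play_rows", "arguments": {"commands": "0.5 0 0 0 0;0.5 0 0 0 0;0.5 0 0 0 0;0.5 0 0 0 0;0.5 0 0 0 0;0.5 0 0 0 0", "squeeze": 20}}

```text
time: 17.85
tcp_pos: [0.4138, -0.2181, 0.0039]
orientation: [[0.999, 0.046, 0.001], [0.046, -0.999, -0.0], [0.001, 0.0, -1.0]]
contact_force: [-2.3, 2.2, 9.0]
width: 0.0553
gripper_force: 19.5
```

Request:
{"name": "play_rows", "arguments": {"commands": "0.5 0 0 -1 0;0.5 0 0 -2 0;0.5 0 0 -10 0;0.5 0 0 -30 0;0.5 0 0 -40 0;0.5 0 0 -40 0;0.5 0 0 0 0;0.5 0 0 0 0"}}

```text
time: 18.65
tcp_pos: [0.4137, -0.2181, 0.1271]
orientation: [[0.999, 0.046, 0.002], [0.046, -0.999, -0.001], [0.002, 0.001, -1.0]]
contact_force: [0.2, 0.6, -1.4]
width: 0.0552
gripper_force: 21.6
```

```bash
python3 - <<'E'
from h import *
s=get_state(); print(s['tcp_pos'],s['contact_force'],s['width'],s['gripper_force'])
d,_=cap('side'); p=proj(d,s['tcp_pos'])[0]; print(p, proj(d,s['tcp_pos']+[0,0,.015])[0])
u,v=map(int,p); I=cv2.resize(d['color'][v-40:v+30,u-45:u+45],(720,560),interpolation=2)
cv2.circle(I,(int((p[0]-u+45)*8),int((p[1]-v+40)*8)),3,(0,0,255),-1); cv2.imwrite('pics/p5.png',I)
E
```

```text
[ 0.41371372 -0.21806878  0.12712784] [ 0.17295884  0.5716718  -1.36588631] 0.05518281291361197 21.563386337365955
[267.35909532 323.69877918] [266.72510809 318.4242393 ]
```

View pics/p5.png

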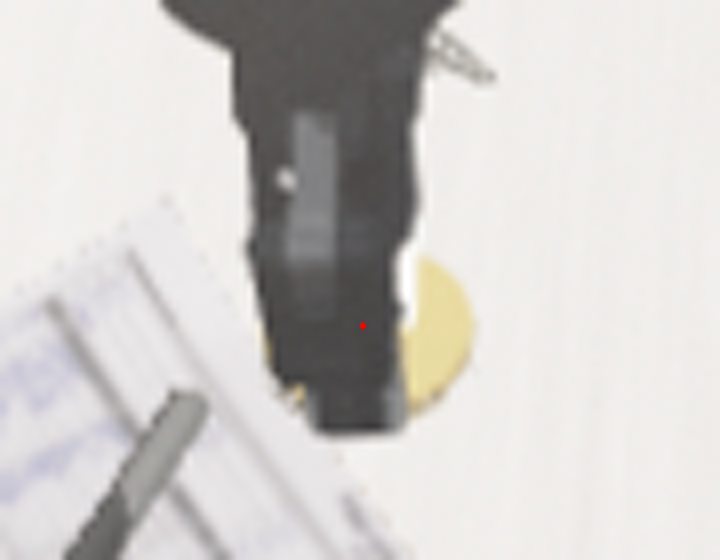

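The dish is held level, with the finger tips only around the lid. I'll carry it over the seat.

Request:
{"name": "play_rows", "arguments": {"commands": "0.5 8 -24 0 0;0.5 13 -39 0 0;0.5 13 -39 0 0;0.5 13 -39 0 0;0.5 13 -39 0 0;0.5 13 -39 0 0;0.5 13 -39 0 0;0.5 13 -39 0 0;0.5 13 -39 0 0;0.5 13 -39 0 0"}}

```text
time: 19.7
tcp_pos: [0.5208, 0.164, 0.1247]
orientation: [[0.999, 0.046, -0.003], [0.046, -0.999, -0.001], [-0.003, 0.001, -1.0]]
contact_force: [0.4, -1.4, -0.5]
width: 0.055
gripper_force: 21.6
```

Request:
{"name": "play_rows", "arguments": {"commands": "0.5 10 -36 0 0;0.5 5 -19 0 0;0.5 0 0 0 0;0.5 0 0 0 0;0.5 0 0 0 0"}}

```text
time: 20.2
tcp_pos: [0.5334, 0.217, 0.1256]
orientation: [[0.999, 0.045, -0.001], [0.045, -0.999, -0.001], [-0.001, 0.0, -1.0]]
contact_force: [0.8, -0.0, -0.2]
width: 0.0549
gripper_force: 21.6
```

Request:
{"name": "play_rows", "arguments": {"commands": "0.5 0.7 -1.5 20 0;0.5 0 0 20 0;0.5 0 0 14 0;0.5 0 0 7 0;0.5 0 0 0 0;0.5 0 0 0 0"}}

```text
time: 20.8
tcp_pos: [0.5347, 0.2194, 0.066]
orientation: [[0.999, 0.046, 0.001], [0.046, -0.999, 0.0], [0.001, -0.0, -1.0]]
contact_force: [-0.5, 0.3, -0.9]
width: 0.055
gripper_force: 21.6
```

```bash
python3 - <<'E'
from h import *
s=get_state(); print(s['tcp_pos'],s['contact_force'])
d,_=cap('side'); c,_=cap('top')
# side view, rectified at agar height; agar mask extents vs predicted
I=rect(d,.46,.6,.12,.31,.064,2900); J=rect(c,.46,.6,.12,.31,.064,2900)
p=((.31-s['tcp_pos'][1])*2900,(.6-s['tcp_pos'][0])*2900)
for K in(I,J): cv2.circle(K,tuple(int(q) for q in p),int(.028*2900),(0,0,255),1)
s_=I[:, 80:480]; j_=J[:,80:480]; cv2.imwrite('pics/p6.png',np.hstack([s_,j_]))
E
```

```text
[0.53471872 0.21943882 0.06596674] [-0.49391582  0.27167189 -0.88198755]
```

View pics/p6.png

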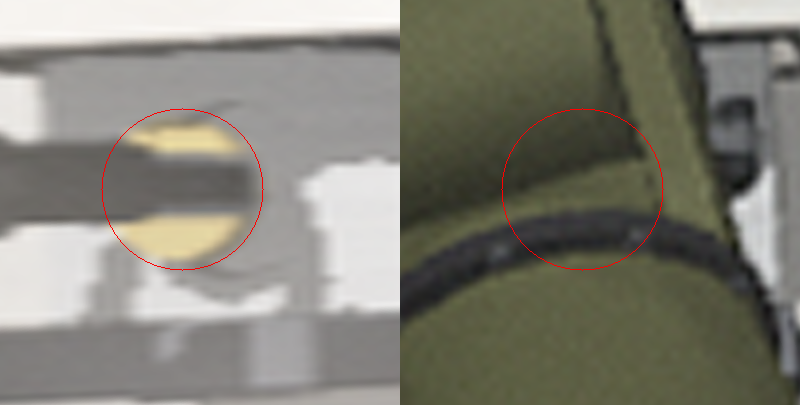

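In the side view the held dish (agar rows 122–262) lies about 1 mm to the front of the seat rim (rows 100–275). I'll correct that and lower, watching the force.

Request:
{"name": "play_rows", "arguments": {"commands": "0.5 0.7 0.6 4 0;0.5 0 0 4 0;0.5 0 0 3 0;0.5 0 0 0 0;0.5 0 0 0 0"}}

```text
time: 21.4
tcp_pos: [0.5351, 0.2189, 0.0542]
orientation: [[0.999, 0.046, -0.0], [0.046, -0.999, -0.0], [-0.0, 0.0, -1.0]]
contact_force: [0.0, 0.2, -1.0]
width: 0.0548
gripper_force: 21.6
```

Request:
{"name": "play_rows", "arguments": {"commands": "0.5 0 0 1 0;0.5 0 0 1 0;0.5 0 0 0 0"}}

```text
time: 21.7
tcp_pos: [0.535, 0.2189, 0.0522]
orientation: [[0.999, 0.046, -0.0], [0.046, -0.999, -0.0], [-0.0, 0.0, -1.0]]
contact_force: [0.3, 1.0, -1.6]
width: 0.055
gripper_force: 21.6
```

Request:
{"name": "play_rows", "arguments": {"commands": "0.5 0 0 1 0;0.5 0 0 0 0"}}

```text
time: 21.9
tcp_pos: [0.535, 0.2189, 0.0511]
orientation: [[0.999, 0.046, -0.0], [0.046, -0.999, -0.0], [-0.0, 0.0, -1.0]]
contact_force: [0.5, 0.1, 1.0]
width: 0.0553
gripper_force: 21.6
```

Request:
{"name": "play_rows", "arguments": {"commands": "0.5 0 0 0.7 0;0.5 0 0 0 0"}}

```text
time: 22.1
tcp_pos: [0.5351, 0.2189, 0.0505]
orientation: [[0.999, 0.046, -0.0], [0.046, -0.999, -0.0], [-0.0, 0.0, -1.0]]
contact_force: [-0.7, 0.5, 0.8]
width: 0.055
gripper_force: 21.6
```

Request:
{"name": "play_rows", "arguments": {"commands": "0.5 0 0 0.5 0;0.5 0 0 0 0"}}

```text
time: 22.3
tcp_pos: [0.5351, 0.2189, 0.05]
orientation: [[0.999, 0.046, -0.0], [0.046, -0.999, -0.0], [-0.0, 0.0, -1.0]]
contact_force: [-0.6, 0.1, 0.2]
width: 0.0552
gripper_force: 21.6
```

Request:
{"name": "play_rows", "arguments": {"commands": "0.5 0 0 0.7 0;0.5 0 0 0 0"}}

```text
time: 22.5
tcp_pos: [0.5351, 0.219, 0.0494]
orientation: [[0.999, 0.046, 0.0], [0.046, -0.999, 0.0], [0.0, -0.0, -1.0]]
contact_force: [-0.4, 0.2, 0.4]
width: 0.0554
gripper_force: 21.7
```

Request:
{"name": "play_rows", "arguments": {"commands": "0.5 0 0 0.5 0;0.5 0 0 0 0"}}

```text
time: 22.7
tcp_pos: [0.535, 0.219, 0.0488]
orientation: [[0.999, 0.046, -0.0], [0.046, -0.999, 0.0], [-0.0, -0.0, -1.0]]
contact_force: [0.2, 0.9, -0.6]
width: 0.0547
gripper_force: 21.5
```

Request:
{"name": "play_rows", "arguments": {"commands": "0.5 0 0 0.5 0;0.5 0 0 0 0"}}

```text
time: 22.9
tcp_pos: [0.535, 0.219, 0.0483]
orientation: [[0.999, 0.046, -0.0], [0.046, -0.999, 0.0], [-0.0, -0.0, -1.0]]
contact_force: [-1.5, 1.6, -0.5]
width: 0.0548
gripper_force: 21.6
```

Close to the seat floor. I'll release in steps, lift, and check where the dish lies.

Request:
{"name": "play_rows", "arguments": {"commands": "0.5 0 0 0.4 0;0.5 0 0 0 0;0.7 0 0 0 0;0.75 0 0 0 0;0.8 0 0 0 0;0.9 0 0 0 0;1 0 0 0 0;1 0 0 0 0;1 0 0 0 0"}}

```text
time: 23.8
tcp_pos: [0.5351, 0.2189, 0.048]
orientation: [[0.999, 0.046, -0.0], [0.046, -0.999, -0.0], [-0.0, 0.0, -1.0]]
contact_force: [-0.3, 0.5, 0.5]
width: 0.0851
gripper_force: 0.0
```

Request:
{"name": "play_rows", "arguments": {"commands": "1 0 0 -5 0;1 0 0 -15 0;1 0 0 -30 0;1 0 0 -40 0;1 -40 0 0 0;1 -40 0 0 0;1 -40 0 0 0;0 -20 0 0 0;0 0 0 0 0;0 0 0 0 0"}}

```text
time: 24.8
tcp_pos: [0.3958, 0.2128, 0.1393]
orientation: [[0.999, 0.046, 0.002], [0.046, -0.999, 0.001], [0.002, -0.001, -1.0]]
contact_force: [0.8, 0.1, -0.5]
width: 0.0441
gripper_force: 0.0
```

```bash
python3 - <<'E'
from h import *
s=get_state(); print(s['tcp_pos'],s['contact_force'],s['width'])
d,_=cap('side'); c,_=cap('top')
for K in (d,c):
  try: print(dish(K,.534,.218,.049,.05))
  except Exception as e: print(e)
E
```

```text
[0.39577813 0.21280335 0.13926328] [ 0.83612982  0.12321603 -0.47149242] 0.04409867886225395
(0.5343771705627443, 0.21686877441406252, 46.44793701171875, 46.871864318847656)
(0.5335914459228517, 0.21766344833374024, 47.733097076416016, 48.63112258911133)
```

Request:
{"name": "play_rows", "arguments": {"commands": "0 0 -3 30 0;0 0 0 30 0;0 0 0 22 0;0 0 0 10 0;0 0 0 0 0;0 25 0 0 0;0 15 0 0 0;0 8 0 0 0;0 2 0 0 0;0 1 0 0 0"}}

```text
time: 25.9
tcp_pos: [0.4459, 0.2179, 0.0463]
orientation: [[0.999, 0.046, 0.0], [0.046, -0.999, 0.0], [0.0, -0.0, -1.0]]
contact_force: [0.0, 0.7, -0.7]
width: 0.0001
gripper_force: 0.0
```

```bash
python3 - <<'E'
from h import *
s=get_state(); print(s['tcp_pos'],s['contact_force'],s['width'])
for n in('side','top'):
    c,W=cap(n); x=W[...,0]-.534; y=W[...,1]-.2175; m=(np.hypot(x,y)<.025)&(abs(W[...,2]-.055)<.02)
    p=W[m]; A=np.c_[p[:,0]-.534,p[:,1]-.2175,np.ones(len(p))]; print(n,len(p),np.linalg.lstsq(A,p[:,2],rcond=None)[0],dish(c,.534,.218,.049,.05))
E
```

```text
[0.44592862 0.21787245 0.04630829] [ 0.0142415   0.71525052 -0.7247032 ] 5.086020381482132e-05
side 206 [0.08191578 0.07045156 0.04842019] (0.5344306640625001, 0.21679272460937501, 46.8042106628418, 46.99732971191406)
top 178 [0.01289593 0.0924575  0.0502256 ] (0.5341640319824219, 0.21779093551635745, 46.786354064941406, 48.160648345947266)
```

```bash
python3 - <<'E'
from h import *
for n in('side','top'):
  acc={}
  for k in range(4):
    c,W=cap(n); h=cv2.cvtColor(c['color'],cv2.COLOR_BGR2HSV); ye=(h[...,0]>14)&(h[...,0]<30)&(h[...,1]>60)
    for q,(X,Y,Z) in dict(seat=(.534,.2175,.05),A=(.367,.136,.006)).items():
      m=ye&(np.hypot(W[...,0]-X,W[...,1]-Y)<.03)&(abs(W[...,2]-Z)<.03); acc.setdefault(q,[]).append(W[m]-[X,Y,0])
  for q,p in acc.items():
    p=np.vstack(p); print(n,q,len(p),np.linalg.lstsq(np.c_[p[:,:2],np.ones(len(p))],p[:,2],rcond=None)[0].round(4),p[:,2].std())
E
```

```text
side seat 564 [ 0.0029 -0.0385  0.0473] 0.0017954437181066584
side A 571 [ 0.0013 -0.0307  0.003 ] 0.001931679174768594
top seat 422 [-0.0098 -0.0029  0.0481] 0.002896586686312068
top A 461 [-0.0087  0.0182  0.0045] 0.003310238265824122
```

The dish in the seat is as flat as a dish on the bench and 44 mm higher, so it is properly seated. Now I push the drawer home slowly.

Request:
{"name": "play_rows", "arguments": {"commands": "0 1 0 0 0;0 1 0 0 0;0 1 0 0 0;0 1 0 0 0;0 1 0 0 0;0 1 0 0 0;0 2 0 0 0;0 2 0 0 0;0 2 0 0 0;0 2 0 0 0"}}

```text
time: 27.4
tcp_pos: [0.4602, 0.2185, 0.046]
orientation: [[0.999, 0.046, -0.0], [0.046, -0.999, -0.0], [-0.0, 0.0, -1.0]]
contact_force: [-1.3, -0.0, -0.9]
width: -0.0001
gripper_force: 0.0
```

Request:
{"name": "play_rows", "arguments": {"commands": "0 2 0 0 0;0 2 0 0 0;0 2 0 0 0;0 2 0 0 0;0 2 0 0 0;0 2 0 0 0;0 2 0 0 0;0 2 0 0 0;0 2 0 0 0;0 2 0 0 0"}}

```text
time: 28.4
tcp_pos: [0.4802, 0.2194, 0.046]
orientation: [[0.999, 0.046, -0.0], [0.046, -0.999, -0.0], [-0.0, 0.0, -1.0]]
contact_force: [-0.5, 0.1, 0.8]
width: 0.0004
gripper_force: 0.0
```

Request:
{"name": "play_rows", "arguments": {"commands": "0 2 0 0 0;0 2 0 0 0;0 2 0 0 0;0 2 0 0 0;0 2 0 0 0;0 2 0 0 0;0 2 0 0 0;0 2 0 0 0;0 2 0 0 0;0 2 0 0 0"}}

```text
time: 29.4
tcp_pos: [0.5002, 0.2204, 0.046]
orientation: [[0.999, 0.046, 0.0], [0.046, -0.999, -0.0], [0.0, 0.0, -1.0]]
contact_force: [-0.3, 0.0, -0.4]
width: 0.0001
gripper_force: 0.0
```

Request:
{"name": "play_rows", "arguments": {"commands": "0 2 0 0 0;0 2 0 0 0;0 2 0 0 0;0 2 0 0 0;0 2 0 0 0;0 2 0 0 0;0 2 0 0 0;0 2 0 0 0;0 2 0 0 0;0 2 0 0 0"}}

```text
time: 30.4
tcp_pos: [0.5201, 0.2213, 0.046]
orientation: [[0.999, 0.046, -0.0], [0.046, -0.999, -0.0], [-0.0, 0.0, -1.0]]
contact_force: [-3.9, -1.4, 1.7]
width: 0.0002
gripper_force: 0.0
```

Request:
{"name": "play_rows", "arguments": {"commands": "0 2 0 0 0;0 2 0 0 0;0 2 0 0 0;0 2 0 0 0;0 2 0 0 0;0 2 0 0 0;0 2 0 0 0;0 2 0 0 0;0 2 0 0 0;0 2 0 0 0"}}

```text
time: 31.4
tcp_pos: [0.54, 0.2222, 0.046]
orientation: [[0.999, 0.046, -0.0], [0.046, -0.999, -0.0], [-0.0, 0.0, -1.0]]
contact_force: [-5.9, -1.3, 1.4]
width: -0.0001
gripper_force: 0.0
```

Request:
{"name": "play_rows", "arguments": {"commands": "0 2 0 0 0;0 2 0 0 0;0 2 0 0 0;0 2 0 0 0;0 1 0 0 0;0 1 0 0 0;0 0.5 0 0 0;0 0 0 0 0"}}

```text
time: 32.2
tcp_pos: [0.5505, 0.2226, 0.046]
orientation: [[0.999, 0.046, -0.0], [0.046, -0.999, -0.0], [-0.0, 0.0, -1.0]]
contact_force: [-5.5, -0.4, 1.4]
width: -0.0
gripper_force: 0.0
```

Request:
{"name": "play_rows", "arguments": {"commands": "0 0.5 0 0 0;0 0.5 0 0 0;0 0.5 0 0 0;0 0 0 0 0"}}

```text
time: 32.6
tcp_pos: [0.5519, 0.2227, 0.0459]
orientation: [[0.999, 0.046, -0.0], [0.046, -0.999, -0.0], [-0.0, 0.0, -1.0]]
contact_force: [-5.4, -0.8, 1.8]
width: 0.0003
gripper_force: 0.0
```

Request:
{"name": "play_rows", "arguments": {"commands": "0 0.5 0 0 0;0 0.5 0 0 0;0 0 0 0 0"}}

```text
time: 32.9
tcp_pos: [0.5529, 0.2228, 0.0459]
orientation: [[0.999, 0.046, -0.0], [0.046, -0.999, -0.0], [-0.0, 0.0, -1.0]]
contact_force: [-6.9, -0.7, 1.6]
width: 0.0002
gripper_force: 0.0
```

Request:
{"name": "play_rows", "arguments": {"commands": "0 0.3 0 0 0;0 0.3 0 0 0;0 0 0 0 0"}}

```text
time: 33.2
tcp_pos: [0.5534, 0.2228, 0.0459]
orientation: [[0.999, 0.046, -0.001], [0.046, -0.999, -0.0], [-0.001, 0.0, -1.0]]
contact_force: [-7.1, -0.4, 1.7]
width: -0.0001
gripper_force: 0.0
```

Request:
{"name": "play_rows", "arguments": {"commands": "0 0.3 0 0 0;0 0.2 0 0 0;0 0 0 0 0"}}

```text
time: 33.5
tcp_pos: [0.5537, 0.2228, 0.0459]
orientation: [[0.999, 0.046, -0.001], [0.046, -0.999, -0.0], [-0.001, 0.0, -1.0]]
contact_force: [-8.5, -0.8, 2.8]
width: -0.0001
gripper_force: 0.0
```

Request:
{"name": "play_rows", "arguments": {"commands": "0 0.2 0 0 0;0 0.1 0 0 0;0 0 0 0 0"}}

```text
time: 33.8
tcp_pos: [0.5538, 0.2228, 0.0459]
orientation: [[0.999, 0.046, -0.002], [0.046, -0.999, -0.0], [-0.002, 0.0, -1.0]]
contact_force: [-10.0, -0.9, 4.7]
width: 0.0
gripper_force: 0.0
```

Request:
{"name": "play_rows", "arguments": {"commands": "0 0.2 0 0 0;0 0 0 0 0"}}

```text
time: 34.0
tcp_pos: [0.5539, 0.2228, 0.0459]
orientation: [[0.999, 0.046, -0.002], [0.046, -0.999, -0.0], [-0.002, 0.0, -1.0]]
contact_force: [-12.4, -1.4, 4.9]
width: 0.0001
gripper_force: 0.0
```

Request:
{"name": "play_rows", "arguments": {"commands": "0 -0.5 0 0 0;0 -1 0 0 0;0 -1 0 0 0;0 -1.5 0 0 0;0 -1.5 0 0 0;0 -1.5 0 0 0;0 -2 0 0 0;0 -2 0 0 0;0 -2 0 0 0;0 0 0 0 0"}}

```text
time: 35.0
tcp_pos: [0.5416, 0.2223, 0.0461]
orientation: [[0.999, 0.046, 0.001], [0.046, -0.999, 0.0], [0.001, -0.0, -1.0]]
contact_force: [0.4, 0.0, -0.4]
width: -0.0005
gripper_force: 0.0
```

```bash
python3 - <<'E'
from h import *
s=get_state(); print(s['tcp_pos'],s['contact_force'])
E
```

```text
[0.54157112 0.22227444 0.04613059] [ 0.36839261  0.02573473 -0.37669806]
```

Force is zero at 0.5416, where the push-out spring would give about 5 N, so the latch holds. I'll back away and check the panel position numerically.

Request:
{"name": "play_rows", "arguments": {"commands": "0 -5 0 0 0;0 -15 0 0 0;0 -30 0 0 0;0 -30 0 0 0;0 0 0 -30 0;0 0 0 -30 0;0 0 0 0 0;0 0 0 0 0;0 0 0 0 0;0 0 0 0 0"}}

```text
time: 36.0
tcp_pos: [0.4612, 0.2184, 0.105]
orientation: [[0.999, 0.046, -0.002], [0.046, -0.999, -0.001], [-0.002, 0.001, -1.0]]
contact_force: [1.5, -0.8, 0.2]
width: 0.0
gripper_force: 0.0
```

```bash
python3 - <<'E'
from h import *
from h import cams
s=get_state(); print(s['tcp_pos'],s['contact_force'])
c,W=cap('side'); W0=np.load('side0.npz')['W']; C0=np.load('side0.npz')['color']
a=c['color'][160:262,335:362].astype(int); b=C0[160:262,335:362].astype(int); print(abs(a-b).mean(), (abs(a-b).max(2)>40).sum())
print(abs(c['color'][170:262,362:425].astype(int)-C0[170:262,362:425]).mean())
E
```

```text
[0.46120952 0.21839885 0.10502558] [ 1.53103884 -0.84237412  0.15140844]
2.159041394335512 0
1.6908787669657235
```

The drawer region looks the same as in the starting picture, so the drawer is shut and the incubator has not moved. Handing in.

```bash
python3 -c "
from station import order; print(order.close_job())"
```

```text
the job is handed in; nothing more can be done
None
```

The job is handed in: the dish was measured flat in the drawer's seat before closing, the drawer is shut and latched, and the incubator did not visibly move; the judge's result was not shown.

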